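Put the mixed-up canister lids back

ROBOT

A 7-joint arm with a two-finger parallel gripper is mounted at the origin on a cart in front of the work surface, level with it; the furniture and walls round the work are solid. World frame = base frame: x ahead of the robot, y to its left, z up, the work surface at z = 0. Lengths are in m, angles in rad, forces in N, time in s.
With the tool pointing down it reaches from about 0.425 to 0.875 m from the base axis. Payload 4.7 kg.
Tool frame: the origin (TCP) lies on the mounting face of the last link; the fingertips stand 182 mm ahead of it and the grasp point (between the pads) lies ahead of it (ctrl.grip_point_offset is the z of the grasp point in the tool frame, in m); z points along the fingers, y is the line along which they close (so a half turn about z gives the same grasp; the last joint's range is limited). The gripper opens to 87 mm and grips with 3 to 60 N. Pads are 19 mm wide; open, the fingers measure 117 mm over their backs; the gripper's body (75 mm by 190 mm) begins 51 mm behind the grasp point.
Start: joints at [-1.158, 0.321, -0.07, 1.45, 0.023, 1.371, -0.057], TCP at [0.252, 0.599, 0.405] pointing down, gripper open.
Joint ranges: [-2.86, 2.86], [-0.3, 2.09], [-1.38, 1.24], [0.06, 2.45], [-1.56, 4.7], [0.09, 2.05], [-2.69, 2.69]. Speed limits (rad/s): [2.57, 2.57, 3.14, 3.14, 3.14, 3.14, 3.14].

INTERFACE

Orientations are given as a rotation vector (axis times angle).
In Python, from bench import ctrl gives the robot as it stands.
- The arm moves only by the tool drive_effector, called after "Request:" in YAML: its name, and indented under it one key for each argument. Schema: {"type":"object","properties":{"offsets":{"type":"array","items":{"type":"array","items":{"type":"array","items":{"type":"number"},"minItems":5,"maxItems":5},"minItems":1,"maxItems":20},"minItems":1,"maxItems":1},"grip_n":{"type":"number"},"only":{"type":"string"},"quiet":{"type":"boolean"},"lines":{"type":"string"}},"required":["offsets"],"additionalProperties":false}. offsets is a list that holds a single list of rows (three levels of brackets), with 1 to 20 rows, each of 5 numbers: dx, dy, dz in shares of 800 mm (1.0 is 800 mm), then a turn about the tool's z in a scale on which 1.0 is 2 rad, then the opening from 0.0 (shut) to 1.0 (fully open); each row is the pose to reach, as a shift and turn from the pose commanded when the call began, along the tool's axes at that moment; what a row does not reach only later rows make up. A row lasts 1/10 s, in which the tool goes at most 0.05 m and 0.15 rad, less where a joint would pass 70% of its speed; a pose out of reach is approached as far as the arm can. The fingers move at their own pace and stop on an object; grip_n is the grip in N (left out, the last holds). Time passes only in rows, so rows that do not move let the fingers close. The tool returns the time, the measured TCP pose, the force, the opening and the grip force at its end. only (a regular expression) keeps the lines of the reply that match it, lines (a string "A,B") keeps lines A to B, and quiet returns only ok. Shift and turn numbers lie between -1 and 1, and a call with a number outside is refused. Input that does not fit is refused with a message, and nothing moves.
- ctrl.get_state(): the state, without advancing time (a new reading comes with each control period).
- ctrl.get_image(name): name is "side" or "top"; returns (picture, depth): 400x640x3 uint8, red, green, blue; 400x640 float32, m along the optical axis (not along the pixel's ray), 0 where there is no reading.
- ctrl.camera_model(name): a dict with "vertical_fov" (degrees; the focal length in pixels is half the picture's height over the tangent of half this angle, whatever the lens; pixels are square), "cx", "cy" (the principal point, pixels), "rvec" (rotation vector, rad) and "tvec" (3), from world to camera coordinates, as OpenCV has them. Camera axes: x right, y down, z forward; pixel columns grow to the right and rows downward; lengths in m; the calibration is good to about 2 mm. A picture is of the moment at which its call begins. camera_model takes no time and is no camera call.
- ctrl.close_job(): hands the job in; it is judged then, once.
The state is a dict: "time": time; "joint_positions": joint angles; "qd": joint speeds; "joint_torque": joint torques, N m; "position": TCP position; "tool_rot": TCP orientation; "ft_force": force on the tool from outside, world axes, zero at the start; "torque": the same for the moment, N m; "grip_width": opening from 0.0 (shut) to 1.0 (fully open); "grip_force": force on a finger pad.
Only numpy, scipy, OpenCV 4.12 (cv2) and the standard library are available. Lean on these libraries where they do the work, as an engineer would, in place of code of your own. Each camera call takes 0.05 s, during which the arm holds its last target. There are 200 camera calls.

TASK

The lids of the three storage canisters were mixed up after washing: each one stands on a canister that is not its own. Put every lid home on the canister of its own size, plug fully in and disc flat on the rim; the wooden board is free for laying a lid aside meanwhile. Leave the canisters standing where they are and do not disturb the teaspoon or the spice jar.

Things in the scene. Friction and masses are not known exactly. Their poses are not given: they have to be found in the camera images.
- large_canister: large canister of the set: white ceramic, round, open at the top, outer diameter 96 mm, height 100 mm, wall 6 mm, so the mouth is 84 mm wide and goes down to 7 mm above the foot; loose. Origin: centre of its foot, z up; the rim is at z = 100 mm.
- medium_canister: medium canister of the set: white ceramic, round, open at the top, outer diameter 80 mm, height 88 mm, wall 6 mm, so the mouth is 68 mm wide and goes down to 7 mm above the foot; loose. Origin: centre of its foot, z up; the rim is at z = 88 mm.
- small_canister: small canister of the set: white ceramic, round, open at the top, outer diameter 64 mm, height 76 mm, wall 6 mm, so the mouth is 52 mm wide and goes down to 7 mm above the foot; loose. Origin: centre of its foot, z up; the rim is at z = 76 mm.
- large_lid: large lid, pale wood, loose: disc 104 mm wide, 10 mm thick; under it a tapered plug 14 mm deep, 80 mm wide at the disc, 66 mm at its end; on top a round knob 26 mm wide, 30 mm high. Origin: centre of the disc's underside, z up (knob top +40 mm, plug end -14 mm). Home: disc on the large canister's rim. Starts on the small canister, plug end on its rim.
- medium_lid: medium lid, pale wood, loose: disc 88 mm wide, 10 mm thick; under it a tapered plug 14 mm deep, 64 mm wide at the disc, 50 mm at its end; on top a round knob 26 mm wide, 30 mm high. Origin: centre of the disc's underside, z up (knob top +40 mm, plug end -14 mm). Home: disc on the medium canister's rim. Starts on the large canister, disc on its rim.
- small_lid: small lid, pale wood, loose: disc 72 mm wide, 10 mm thick; under it a tapered plug 14 mm deep, 48 mm wide at the disc, 34 mm at its end; on top a round knob 26 mm wide, 30 mm high. Origin: centre of the disc's underside, z up (knob top +40 mm, plug end -14 mm). Home: disc on the small canister's rim. Starts on the medium canister, disc on its rim.
- board: empty wooden chopping board lying flat, fixed: 180 mm along its x, 140 mm along its y, 16 mm thick, with an 18 mm hanging hole near its far end (72 mm along +x). Origin: centre of its underside, z up. A lid can be put down here, plug down, for the time being.
- teaspoon: bystander: teaspoon, 138 mm long, lying across, on the worktop behind the canisters; loose. Origin: centre of its underside.
- pepper_jar: bystander: closed spice jar with a yellow cap, diameter 42 mm, 96 mm tall, standing between the board and the canisters; loose. Origin: centre of its foot, z up.

How it is judged:
At the end, for the whole second after the job is handed in: Each lid is seated on the canister of its own size: centred within 8 mm, its disc lying on the rim (height within 3 mm above, 4 mm below), level within 0.06 rad and at rest; the canisters stand upright (0.05 rad) within 30 mm of where they stood (horizontal distance between large_lid and large_canister below 0.008 m and z of large_lid in the frame of large_canister between 0.096 and 0.103 m and angle between each of large_lid, medium_lid, small_lid's own z axis and vertical below 0.06 rad and angle between each of large_canister, medium_canister, small_canister's own z axis and vertical below 0.05 rad and linear speed of each of large_lid, medium_lid, small_lid below 0.01 m/s and distance of each of large_canister, medium_canister, small_canister from where it was at the start of the episode below 0.03 m and horizontal distance between medium_lid and medium_canister below 0.008 m and z of medium_lid in the frame of medium_canister between 0.084 and 0.091 m and horizontal distance between small_lid and small_canister below 0.008 m and z of small_lid in the frame of small_canister between 0.072 and 0.079 m); the robot touches nothing.
It fails at once if a canister is pushed more than 50 mm or tipped (distance of any of large_canister, medium_canister, small_canister from where it was at the start of the episode above 0.05 m or angle between any of large_canister, medium_canister, small_canister's own z axis and vertical above 0.4 rad).
It fails at once if the teaspoon or the spice jar is shoved more than 30 mm or the jar knocked over (distance of any of teaspoon, pepper_jar from where it was at the start of the episode above 0.03 m or angle between pepper_jar's own z axis and vertical above 0.3 rad).
It also fails if it takes over 93 s, if anything falls off the work surface, if the arm or the gripper's body presses on something with over 40 N, if the wrist force passes 120 N, or if a joint passes its speed limit or range.

## Working session

There is one attempt and no reset: what is moved stays moved. The work goes in short steps, Python scripts to look and compute and a tool call to move; the robot and the scene stay as the last step left them, time stands still between calls to the robot, and variables do not carry over. Pictures are saved under pics/ and viewed, at most 14 in all, crops included, and the job is handed in when it is done.

```bash
mkdir -p pics; cat > h.py <<'E'
import numpy as np,cv2
from bench import ctrl
from scipy.spatial.transform import Rotation as R
def cam(n):
    m=ctrl.camera_model(n);f=200/np.tan(np.radians(m["vertical_fov"])/2)
    return f,m["cx"],m["cy"],R.from_rotvec(np.ravel(m["rvec"])).as_matrix(),np.ravel(m["tvec"])
def shot(n,name):
    p,d=ctrl.get_image(n);cv2.imwrite(f"pics/{name}.png",p[:,:,::-1]);np.save(f"pics/{name}.npy",d);return p,d
def cloud(n,d):
    f,cx,cy,Rm,t=cam(n);v,u=np.mgrid[0:400,0:640]
    P=np.stack([(u-cx)/f*d,(v-cy)/f*d,d],-1)
    W=(P-t)@Rm; W[d<=0]=np.nan; return W
E
python3 - <<'E'
from h import *
for n in("top","side"):
    p,d=shot(n,n+"0");print(n,ctrl.camera_model(n),np.isfinite(d).mean(),(d>0).mean())
s=ctrl.get_state();print(s);print(ctrl.grip_point_offset,R.from_rotvec(s["tool_rot"]).as_matrix().round(3))
E
```

```text
top {'vertical_fov': 42.12860335508384, 'cx': 317.88783446763205, 'cy': 201.31519283208368, 'rvec': array([ 2.17021358, -2.13242262,  0.10482318]), 'tvec': array([0.11557249, 0.56695535, 1.11822064])} 1.0 0.99606640625
side {'vertical_fov': 49.63811021064757, 'cx': 318.70709862466725, 'cy': 202.94294485041988, 'rvec': array([-0.00298377,  2.66445518, -1.62953219]), 'tvec': array([0.5599071 , 0.05122905, 1.21660785])} 1.0 0.995953125
{'time': 0.1, 'joint_positions': array([-1.15790894,  0.32177291, -0.07007206,  1.45153448,  0.02260815,
        1.37078404, -0.05687001]), 'qd': array([-0.00050513, -0.00102021,  0.0006584 , -0.0046973 , -0.00217773,
        0.00027352,  0.00083122]), 'joint_torque': array([ 4.88070964e-04, -4.92569661e+01, -4.05396894e-01, -3.13401890e+01,
       -6.42391155e-02,  3.94225633e-02,  6.18197760e-05]), 'position': array([0.25236639, 0.59882328, 0.4037642 ]), 'tool_rot': array([-6.22151497e-01, -3.07912857e+00,  2.66331384e-03]), 'ft_force': array([-0.12907745,  1.12006901, -1.40136929]), 'torque': array([-0.00623831,  0.00224106,  0.01208974]), 'grip_force': 0.0, 'grip_width': 0.9990345678848996}
0.1635 [[-0.922  0.388 -0.001]
 [ 0.388  0.922 -0.002]
 [-0.    -0.002 -1.   ]]
```

View pics/top0.png

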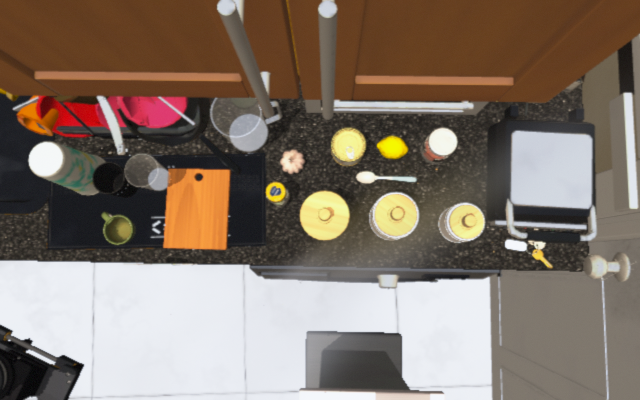

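View pics/side0.png

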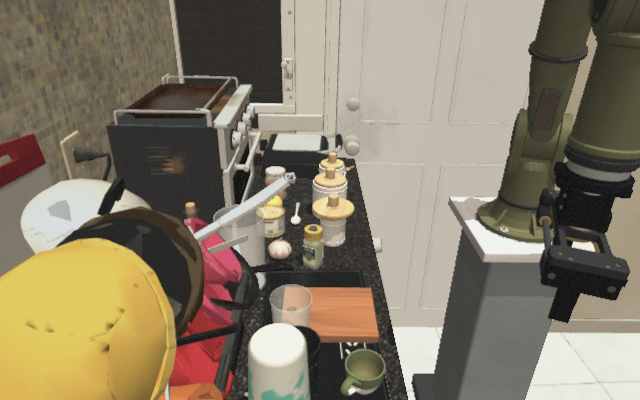

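The top view shows the lids at about (325,215) large, (394,215) medium and (462,222) small. The jar is at (277,193) and the board at (197,208). Next I measure them through the depth.

```bash
python3 - <<'E'
from h import *
W=cloud("top",np.load("pics/top0.npy"))
from scipy.optimize import least_squares
def circ(P):
    return least_squares(lambda c:np.hypot(P[:,0]-c[0],P[:,1]-c[1])-c[2],[*P.mean(0),.04]).x
for n,(u,v) in dict(large=(325,215),med=(394,215),small=(462,222),jar=(277,193)).items():
    B=W[v-32:v+32,u-32:u+32].reshape(-1,3);B=B[np.isfinite(B).all(1)]
    zs=np.sort(B[:,2]); top=zs[-8]
    K=B[(B[:,2]>top-.006)]
    print(n,"knobtop z",top.round(4),len(K),"mid",((K.max(0)+K.min(0))/2).round(4),"ext",np.ptp(K,0).round(4))
    D=B[abs(B[:,2]-(top-.030))<.006]
    if len(D)>20:
        h=cv2.convexHull(D[:,:2].astype(np.float32))[:,0]
        print("  disc z",np.median(D[:,2]).round(4),"circ",circ(h).round(4),"ext",np.ptp(D,0).round(4))
for u,v in [(197,208),(175,175),(222,175),(170,242),(225,242),(199,177),(148,172),(110,180),(118,228),(60,165),(362,176),(415,180),(390,245),(325,250),(330,60),(265,100),(330,100),(250,130),(293,160),(348,145),(320,262),(505,235)]:print((u,v),W[v,u].round(3))
S=cloud("side",np.load("pics/side0.npy"))
for u,v in [(333,198),(330,172),(332,157),(314,230),(290,300),(278,330),(362,357),(275,190),(284,180)]:print("s",(u,v),S[v,u].round(3))
E
python3 - <<'E'
import cv2
i=cv2.imread("pics/top0.png")[130:270,150:500];cv2.imwrite("pics/c0.png",cv2.resize(i,None,fx=2.28,fy=2.28,interpolation=cv2.INTER_CUBIC))
E
```

```text
large knobtop z 0.1327 110 mid [0.529  0.1116 0.1303] ext [0.0226 0.0225 0.007 ]
  disc z 0.1003 circ [0.5285 0.1113 0.0512] ext [0.101  0.1007 0.0109]
med knobtop z 0.1424 116 mid [ 0.5306 -0.036   0.1406] ext [0.0225 0.0241 0.0082]
  disc z 0.1103 circ [ 0.5314 -0.0356  0.0434] ext [0.0855 0.087  0.0112]
small knobtop z 0.131 107 mid [ 0.52   -0.1835  0.1288] ext [0.0224 0.0228 0.0069]
  disc z 0.0983 circ [ 0.5204 -0.1836  0.0352] ext [0.069  0.0708 0.0114]
jar knobtop z 0.1034 310 mid [0.5519 0.1888 0.101 ] ext [0.086  0.0901 0.0072]
  disc z 0.0706 circ [0.577  0.2152 0.0224] ext [0.0354 0.0426 0.0112]
(197, 208) [0.547 0.397 0.022]
(175, 175) [0.621 0.451 0.023]
(222, 175) [0.623 0.344 0.023]
(170, 242) [0.469 0.455 0.02 ]
(225, 242) [0.471 0.331 0.025]
(199, 177) [0.62  0.4   0.007]
(148, 172) [0.627 0.513 0.023]
(110, 180) [0.606 0.595 0.031]
(118, 228) [0.499 0.577 0.013]
(60, 165) [0.609 0.625 0.193]
(362, 176) [0.629 0.026 0.003]
(415, 180) [ 0.621 -0.095  0.001]
(390, 245) [ 0.472 -0.039 -0.001]
(325, 250) [0.458 0.108 0.001]
(330, 60) [0.583 0.102 0.799]
(265, 100) [0.585 0.164 0.694]
(330, 100) [0.584 0.102 0.7  ]
(250, 130) [0.732 0.287 0.005]
(293, 160) [0.655 0.182 0.043]
(348, 145) [0.689 0.061 0.054]
(320, 262) [ 0.431  0.119 -0.003]
(505, 235) [ 0.499 -0.297 -0.002]
s (333, 198) [0.529 0.124 0.128]
s (330, 172) [ 0.531 -0.026  0.132]
s (332, 157) [ 0.52  -0.175  0.118]
s (314, 230) [0.574 0.226 0.099]
s (290, 300) [0.615 0.46  0.095]
s (278, 330) [0.62  0.636 0.193]
s (362, 357) [0.493 0.534 0.037]
s (275, 190) [0.634 0.472 0.313]
s (284, 180) [0.621 0.46  0.324]
```

View pics/c0.png

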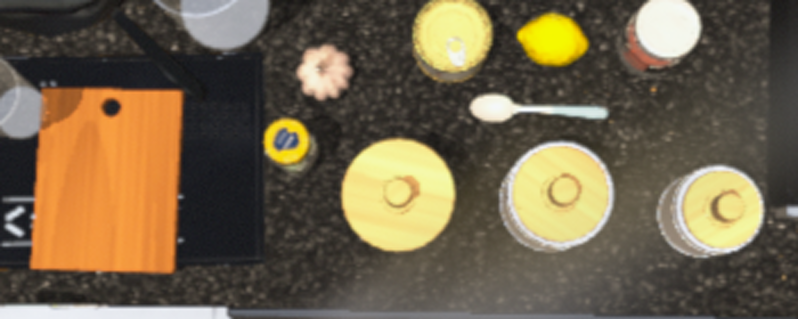

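```bash
cat > go.py <<'E'
import sys
from h import *
s=ctrl.get_state();M=R.from_rotvec(s["tool_rot"]).as_matrix();g=s["position"]+M[:,2]*ctrl.grip_point_offset
print("t",round(s["time"],2),"grip at",g.round(4),"tilt",M[:,2].round(4),"w",round(s["grip_width"],3),"gf",round(s["grip_force"],1),"F",s["ft_force"].round(1))
for a in sys.argv[1:]:
    print(a,"->",(M.T@(np.array([float(x) for x in a.split(",")])-g)).round(4))
E
python3 go.py 0.5,0.3,0.24 0.52,-0.1835,0.24 0.52,-0.1835,0.12
```

```text
t 0.1 grip at [0.2523 0.5986 0.2403] tilt [-6.0e-04 -1.6e-03 -1.0e+00] w 0.999 gf 0.0 F [-0.1  1.1 -1.4]
0.5,0.3,0.24 -> [-0.3442 -0.179   0.0006]
0.52,-0.1835,0.24 -> [-0.5504 -0.6168  0.0014]
0.52,-0.1835,0.12 -> [-0.5504 -0.6166  0.1214]
```

Units first: shifts go in shares of 800 mm and turns go in shares of 2 rad. So -0.617 m / 0.8 = -0.7713, -0.55 m / 0.8 = -0.6875.

Request:
drive_effector:
  offsets:
    - [[-0.43, -0.2238, 0, 0, 0.6], [-0.43, -0.2238, 0, 0, 0.6], [-0.43, -0.2238, 0, 0, 0.6], [-0.43, -0.2238, 0, 0, 0.6], [-0.43, -0.2238, 0, 0, 0.6], [-0.43, -0.2238, 0, 0, 0.6], [-0.43, -0.2238, 0, 0, 0.6], [-0.43, -0.2238, 0, 0, 0.6], [-0.6875, -0.7713, 0, 0, 0.6], [-0.6875, -0.7713, 0, 0, 0.6], [-0.6875, -0.7713, 0, 0, 0.6], [-0.6875, -0.7713, 0, 0, 0.6], [-0.6875, -0.7713, 0, 0, 0.6], [-0.6875, -0.7713, 0, 0, 0.6], [-0.6875, -0.7713, 0, 0, 0.6], [-0.6875, -0.7713, 0, 0, 0.6], [-0.6875, -0.7713, 0, 0, 0.6], [-0.6875, -0.7713, 0, 0, 0.6], [-0.6875, -0.7713, 0, 0, 0.6], [-0.6875, -0.7713, 0, 0, 0.6]]
  grip_n: 40

```text
time: 2.1
position: [0.5194, -0.1837, 0.4043]
tool_rot: [-0.625, -3.078, -0.001]
ft_force: [-0.7, 1.3, 0.4]
grip_width: 0.601
grip_force: 0.0
```

```bash
python3 go.py 0.52,-0.1835,0.24 0.52,-0.1835,0.12
```

```text
t 2.1 grip at [ 0.5193 -0.1836  0.2408] tilt [-8.e-04  6.e-04 -1.e+00] w 0.601 gf 0.0 F [-0.7  1.3  0.4]
0.52,-0.1835,0.24 -> [-0.0006  0.0003  0.0008]
0.52,-0.1835,0.12 -> [-0.0007  0.0003  0.1208]
```

In the tool's units: 0.121 m / 0.8 = 0.1513, 0.12 m / 0.8 = 0.15.

Request:
drive_effector:
  offsets:
    - [[-0.0013, 0, 0.05, 0, 0.6], [-0.0013, 0, 0.1, 0, 0.6], [-0.0013, 0, 0.125, 0, 0.6], [-0.0013, 0, 0.1375, 0, 0.6], [-0.0013, 0, 0.15, 0, 0.6], [-0.0013, 0, 0.1513, 0, 0.6], [-0.0013, 0, 0.1513, 0, 0], [-0.0013, 0, 0.1513, 0, 0], [-0.0013, 0, 0.1513, 0, 0], [-0.0013, 0, 0.1513, 0, 0], [-0.0013, 0, 0.1513, 0, 0], [-0.0013, 0, 0.1513, 0, 0], [-0.0013, 0, 0.1513, 0, 0]]
  grip_n: 40

```text
time: 3.4
position: [0.5208, -0.1839, 0.2844]
tool_rot: [0.622, 3.078, -0.0]
ft_force: [-1.5, -0.9, 4.7]
grip_width: 0.287
grip_force: 40.0
```

```bash
python3 go.py 0.52,-0.1835,0.24
```

```text
t 3.4 grip at [ 0.5209 -0.184   0.1209] tilt [ 1.e-03 -4.e-04 -1.e+00] w 0.287 gf 40.0 F [-1.5 -0.9  4.7]
0.52,-0.1835,0.24 -> [ 9.000e-04  1.000e-04 -1.191e-01]
```

In the tool's units: 0.529 m / 0.8 = 0.6613, 0.223 m / 0.8 = 0.2788.

Request:
drive_effector:
  offsets:
    - [[0, 0, -0.025, 0, 0], [0, 0, -0.0625, 0, 0], [0, 0, -0.1125, 0, 0], [0, 0, -0.15, 0, 0], [0.025, 0.0438, -0.15, 0, 0], [0.0625, 0.125, -0.15, 0, 0], [0.2788, 0.6613, -0.15, 0, 0], [0.2788, 0.6613, -0.15, 0, 0], [0.2788, 0.6613, -0.15, 0, 0], [0.2788, 0.6613, -0.15, 0, 0], [0.2788, 0.6613, -0.15, 0, 0], [0.2788, 0.6613, -0.15, 0, 0], [0.2788, 0.6613, -0.15, 0, 0], [0.2788, 0.6613, -0.15, 0, 0], [0.2788, 0.6613, -0.15, 0, 0], [0.2788, 0.6613, -0.15, 0, 0], [0.2788, 0.6613, -0.15, 0, 0], [0.2788, 0.6613, -0.15, 0, 0], [0.2788, 0.6613, -0.15, 0, 0]]
  grip_n: 40

```text
time: 5.3
position: [0.521, 0.3891, 0.4033]
tool_rot: [-0.625, -3.079, 0.002]
ft_force: [0.8, -1.9, -0.3]
grip_width: 0.287
grip_force: 40.0
```

```bash
python3 go.py 0.52,0.39,0.24 0.52,0.39,0.07
python3 - <<'E'
from h import *
p,d=shot("top","top1"); shot("side","side1")
W=cloud("top",d)
# medium canister rim
B=W[185:265,420:505].reshape(-1,3);B=B[np.isfinite(B).all(1)]
K=B[abs(B[:,2]-.090)<.005];print(len(K),K.min(0),K.max(0))
h=cv2.convexHull(K[:,:2].astype(np.float32))[:,0]
from scipy.optimize import least_squares
print(least_squares(lambda c:np.hypot(h[:,0]-c[0],h[:,1]-c[1])-c[2],[*h.mean(0),.04]).x)
a=cv2.imread("pics/top1.png")[150:270,140:500];b=cv2.imread("pics/side1.png")[100:400,220:450]
cv2.imwrite("pics/c1.png",np.vstack([cv2.resize(a,(780,260)),cv2.resize(b,(260,339)).copy() if 0 else cv2.copyMakeBorder(cv2.resize(b,(260,339)),0,0,0,520,cv2.BORDER_CONSTANT)]))
E
```

```text
t 5.3 grip at [0.521  0.3889 0.2398] tilt [-4.0e-04 -1.5e-03 -1.0e+00] w 0.287 gf 40.0 F [ 0.8 -1.9 -0.3]
0.52,0.39,0.24 -> [ 0.0013  0.0007 -0.0002]
0.52,0.39,0.07 -> [0.0014 0.0009 0.1698]
410 [ 0.48226758 -0.2669538   0.08511092] [ 0.59942273 -0.14430486  0.09493076]
[ 0.54613615 -0.21248436  0.06422391]
```

View pics/c1.png

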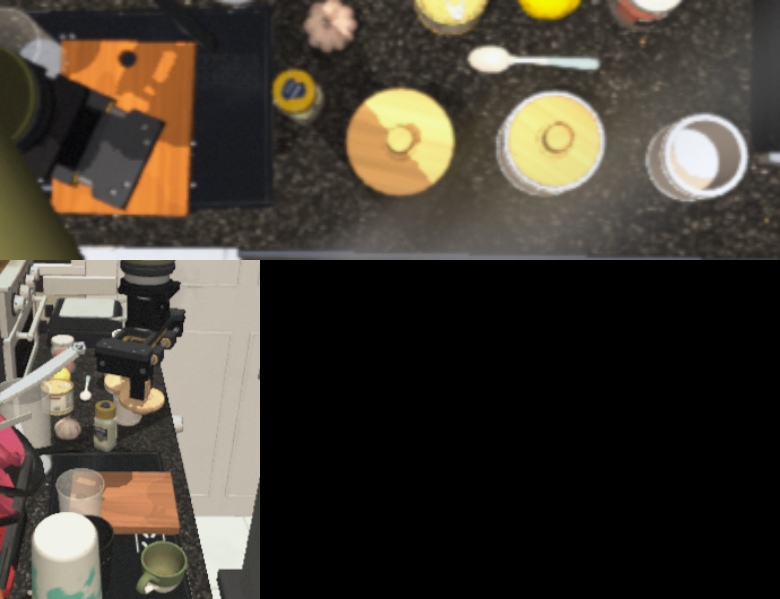

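```bash
cat >> h.py <<'E'
from scipy.optimize import least_squares
def rim(d,z,r0,r,v0,v1,u0,u1,tol=.005):
    """outer circle of known radius r at height z in a window"""
    W=cloud("top",d)[v0:v1,u0:u1].reshape(-1,3);W=W[np.isfinite(W).all(1)]
    K=W[(abs(W[:,2]-z)<tol)&(np.hypot(W[:,0]-r0[0],W[:,1]-r0[1])<r+.015)]
    h=cv2.convexHull(K[:,:2].astype(np.float32))[:,0]
    f=lambda c:np.hypot(h[:,0]-c[0],h[:,1]-c[1])-c[2]
    c=least_squares(f,[*r0,r],loss="soft_l1",f_scale=.001).x
    return len(K),c.round(4),"z",np.median(K[:,2]).round(4),"box",K.min(0).round(3),K.max(0).round(3)
E
python3 - <<'E'
from h import *
d=np.load("pics/top1.npy")
print(rim(d,.090,(.52,-.183),.04,195,250,430,492))
S=cloud("side",np.load("pics/side1.npy"))
B=S[290:380,260:330].reshape(-1,3)
print("glass zmax near",np.nanmax(B[(B[:,1]<.52)&(B[:,0]>.5)][:,2]))
W=cloud("top",d)
for u,v in [(215,230),(222,180),(222,245),(215,180)]:print(W[v,u].round(4))
E
python3 go.py 0.51,0.37,0.24 0.51,0.37,0.075 
```

```text
(307, array([ 0.5214, -0.184 ,  0.0394]), 'z', np.float64(0.088), 'box', array([ 0.482, -0.223,  0.085]), array([ 0.56 , -0.144,  0.094]))
glass zmax near 0.12962233791606181
[0.4981 0.3557 0.0181]
[0.6121 0.3448 0.0167]
[0.4648 0.3382 0.0197]
[0.6115 0.3603 0.019 ]
t 5.4 grip at [0.5212 0.3887 0.2404] tilt [ 2.e-04 -5.e-04 -1.e+00] w 0.289 gf 40.0 F [ 0.2 -0.1 -0.4]
0.51,0.37,0.24 -> [ 0.003  -0.0216  0.0004]
0.51,0.37,0.075 -> [ 0.0031 -0.0215  0.1654]
```

In the tool's units: 0.174 m / 0.8 = 0.2175, 0.172 m / 0.8 = 0.215.

Request:
drive_effector:
  offsets:
    - [[0.0038, -0.0263, 0.0375, 0, 0], [0.0038, -0.0263, 0.0875, 0, 0], [0.0038, -0.0263, 0.1375, 0, 0], [0.0038, -0.0263, 0.175, 0, 0], [0.0038, -0.0263, 0.2, 0, 0], [0.0038, -0.0263, 0.21, 0, 0], [0.0038, -0.0263, 0.2125, 0, 0], [0.0038, -0.0263, 0.215, 0, 0], [0.0038, -0.0263, 0.2175, 0, 0], [0.0038, -0.0263, 0.2175, 0, 0]]
  grip_n: 40

```text
time: 6.4
position: [0.5104, 0.3726, 0.232]
tool_rot: [0.622, 3.077, 0.004]
ft_force: [-1.5, -1.2, 4.0]
grip_width: 0.287
grip_force: 40.0
```

```bash
python3 go.py
```

```text
t 6.4 grip at [0.5108 0.3729 0.0685] tilt [ 0.0025  0.0019 -1.    ] w 0.287 gf 40.0 F [-1.5 -1.2  4. ]
```

In the tool's units: 0.002 m / 0.8 = 0.0025, 0.001 m / 0.8 = 0.0013.

Request:
drive_effector:
  offsets:
    - [[0, 0, 0, 0, 0], [0, 0, 0.0013, 0, 0], [0, 0, 0.0025, 0, 0], [0, 0, 0.0025, 0, 0]]
  grip_n: 40

```text
time: 6.8
position: [0.5104, 0.3726, 0.2319]
tool_rot: [0.622, 3.077, 0.004]
ft_force: [-4.0, -4.5, 16.9]
grip_width: 0.29
grip_force: 40.0
```

```bash
python3 go.py
```

```text
t 6.8 grip at [0.5108 0.373  0.0684] tilt [ 0.0025  0.0021 -1.    ] w 0.29 gf 40.0 F [-4.  -4.5 16.9]
```

In the tool's units: -0.369 m / 0.8 = -0.4613, -0.177 m / 0.8 = -0.2213.

Request:
drive_effector:
  offsets:
    - [[0, 0, -0.0025, 0, 0.6], [0, 0, -0.0025, 0, 0.6], [0, 0, -0.0025, 0, 0.6], [0, 0, -0.0025, 0, 0.6], [0, 0, -0.0375, 0, 0.6], [0, 0, -0.1, 0, 0.6], [0, 0, -0.15, 0, 0.6], [0, 0, -0.2125, 0, 0.6], [-0.2213, -0.4613, -0.2125, 0, 0.6], [-0.2213, -0.4613, -0.2125, 0, 0.6], [-0.2213, -0.4613, -0.2125, 0, 0.6], [-0.2213, -0.4613, -0.2125, 0, 0.6], [-0.2213, -0.4613, -0.2125, 0, 0.6], [-0.2213, -0.4613, -0.2125, 0, 0.6], [-0.2213, -0.4613, -0.2125, 0, 0.6], [-0.2213, -0.4613, -0.2125, 0, 0.6], [-0.2213, -0.4613, -0.2125, 0, 0.6], [-0.2213, -0.4613, -0.2125, 0, 0.6], [-0.2213, -0.4613, -0.2125, 0, 0.6]]
  grip_n: 40

```text
time: 8.7
position: [0.5295, -0.035, 0.3975]
tool_rot: [-0.62, -3.079, -0.001]
ft_force: [0.4, 1.6, -0.1]
grip_width: 0.598
grip_force: 0.0
```

```bash
python3 go.py 0.531,-0.036,0.133
python3 - <<'E'
from h import *
p,d=shot("top","top2")
W=cloud("top",d);B=W[190:245,160:230].reshape(-1,3)
K=B[(B[:,2]>.06)];print(len(K),K.min(0),K.max(0))
E
```

```text
t 8.7 grip at [ 0.5294 -0.0348  0.234 ] tilt [-4.e-04  1.e-03 -1.e+00] w 0.598 gf 0.0 F [ 0.4  1.6 -0.1]
0.531,-0.036,0.133 -> [-0.002  -0.0006  0.101 ]
123 [0.49857815 0.3618847  0.0600677 ] [0.5229315  0.38538282 0.07968159]
```

In the tool's units: 0.101 m / 0.8 = 0.1263, 0.098 m / 0.8 = 0.1225.

Request:
drive_effector:
  offsets:
    - [[-0.0025, 0, 0.05, 0, 0.6], [-0.0025, 0, 0.0875, 0, 0.6], [-0.0025, 0, 0.1125, 0, 0.6], [-0.0025, 0, 0.1225, 0, 0.6], [-0.0025, 0, 0.1263, 0, 0.6], [-0.0025, 0, 0.1263, 0, 0.6], [-0.0025, 0, 0.1263, 0, 0], [-0.0025, 0, 0.1263, 0, 0], [-0.0025, 0, 0.1263, 0, 0], [-0.0025, 0, 0.1263, 0, 0], [-0.0025, 0, 0.1263, 0, 0], [-0.0025, 0, 0.1263, 0, 0], [-0.0025, 0, 0.1263, 0, 0]]
  grip_n: 40

```text
time: 10.05
position: [0.5314, -0.0373, 0.2971]
tool_rot: [0.622, 3.079, 0.0]
ft_force: [-0.5, -0.6, 4.0]
grip_width: 0.289
grip_force: 40.0
```

```bash
python3 go.py 0.5214,-0.184,0.233 0.5214,-0.184,0.125
```

```text
t 10.05 grip at [ 0.5315 -0.0373  0.1336] tilt [ 5.e-04  1.e-04 -1.e+00] w 0.289 gf 40.0 F [-0.5 -0.6  4. ]
0.5214,-0.184,0.233 -> [-0.0477 -0.1391 -0.0994]
0.5214,-0.184,0.125 -> [-0.0477 -0.1391  0.0086]
```

In the tool's units: -0.139 m / 0.8 = -0.1738, -0.1 m / 0.8 = -0.125.

Request:
drive_effector:
  offsets:
    - [[0, 0, -0.025, 0, 0], [0, 0, -0.0625, 0, 0], [-0.0125, -0.025, -0.0875, 0, 0], [-0.035, -0.075, -0.0875, 0, 0], [-0.05, -0.125, -0.0875, 0, 0], [-0.06, -0.1738, -0.075, 0, 0], [-0.06, -0.1738, -0.05, 0, 0], [-0.06, -0.1738, -0.0313, 0, 0], [-0.06, -0.1738, -0.0313, 0, 0], [-0.06, -0.1738, -0.0313, 0, 0]]
  grip_n: 40

```text
time: 11.05
position: [0.5219, -0.1825, 0.3214]
tool_rot: [-0.619, -3.079, -0.001]
ft_force: [0.5, 0.2, -0.9]
grip_width: 0.286
grip_force: 40.0
```

```bash
python3 go.py 0.5214,-0.184,0.125 0.5214,-0.184,0.1216
python3 - <<'E'
from h import *
p,d=shot("top","top3");p2,_=shot("side","side3")
print(rim(d,.102,(.531,-.036),.048,180,255,355,425))
cv2.imwrite("pics/c3.png",cv2.resize(p2[110:260,260:400,::-1],(700,600*150//150),interpolation=cv2.INTER_CUBIC)[:600])
E
```

```text
t 11.05 grip at [ 0.5218 -0.1824  0.1579] tilt [-1.e-03  6.e-04 -1.e+00] w 0.286 gf 40.0 F [ 0.5  0.2 -0.9]
0.5214,-0.184,0.125 -> [-0.0003 -0.0016  0.0329]
0.5214,-0.184,0.1216 -> [-0.0003 -0.0016  0.0363]
(367, array([ 0.5319, -0.0369,  0.0474]), 'z', np.float64(0.1001), 'box', array([ 0.485, -0.085,  0.097]), array([0.579, 0.011, 0.106]))
```

View pics/c3.png

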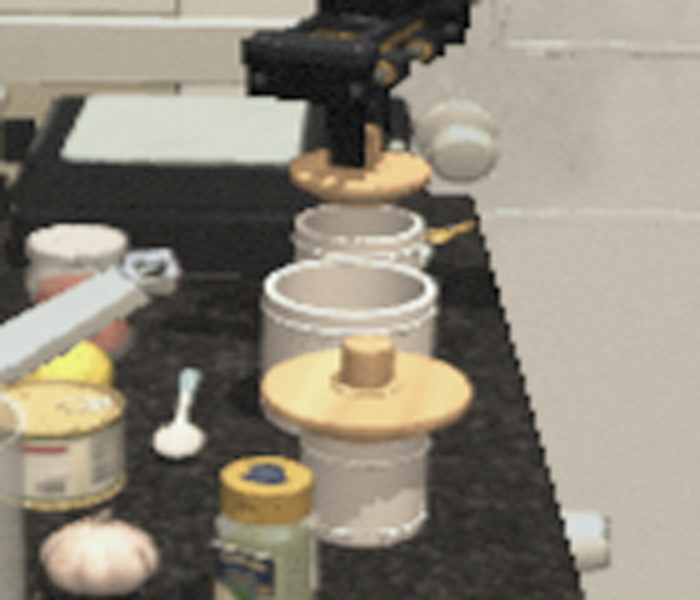

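The side view shows the lid hanging centred above the medium canister, and the large canister is now open. Lowering.

In the tool's units: 0.037 m / 0.8 = 0.0463, 0.035 m / 0.8 = 0.0438.

Request:
drive_effector:
  offsets:
    - [[0, -0.002, 0.0125, 0, 0], [0, -0.002, 0.02, 0, 0], [0, -0.002, 0.0275, 0, 0], [0, -0.002, 0.035, 0, 0], [0, -0.002, 0.04, 0, 0], [0, -0.002, 0.0438, 0, 0], [0, -0.002, 0.0463, 0, 0], [0, -0.002, 0.0463, 0, 0]]
  grip_n: 40

```text
time: 11.95
position: [0.521, -0.1855, 0.2852]
tool_rot: [0.622, 3.079, 0.0]
ft_force: [-1.1, 0.8, 2.5]
grip_width: 0.288
grip_force: 40.0
```

```bash
python3 go.py
```

```text
t 11.95 grip at [ 0.521  -0.1855  0.1217] tilt [ 2.e-04  2.e-04 -1.e+00] w 0.288 gf 40.0 F [-1.1  0.8  2.5]
```

In the tool's units: 0.277 m / 0.8 = 0.3463, 0.108 m / 0.8 = 0.135.

Request:
drive_effector:
  offsets:
    - [[0, 0, 0, 0, 0.6], [0, 0, 0, 0, 0.6], [0, 0, 0, 0, 0.6], [0, 0, 0, 0, 0.6], [0, 0, -0.025, 0, 0.6], [0, 0, -0.075, 0, 0.6], [0, 0, -0.125, 0, 0.6], [0.135, 0.3463, -0.125, 0, 0.6], [0.135, 0.3463, -0.125, 0, 0.6], [0.135, 0.3463, -0.125, 0, 0.6], [0.135, 0.3463, -0.125, 0, 0.6], [0.135, 0.3463, -0.125, 0, 0.6], [0.135, 0.3463, -0.125, 0, 0.6], [0.135, 0.3463, -0.125, 0, 0.6], [0.135, 0.3463, -0.125, 0, 0.6], [0.135, 0.3463, -0.125, 0, 0.6]]
  grip_n: 40

```text
time: 13.55
position: [0.5291, 0.1103, 0.3847]
tool_rot: [0.625, 3.078, -0.001]
ft_force: [-0.1, 0.0, -0.2]
grip_width: 0.6
grip_force: 0.0
```

```bash
python3 go.py 0.529,0.1115,0.1235
python3 - <<'E'
from h import *
p,d=shot("top","top4")
print(rim(d,.102,(.5319,-.0369),.048,180,255,355,425))
W=cloud("top",d);B=W[195:250,430:492].reshape(-1,3);B=B[np.isfinite(B).all(1)]
print(rim(d,.1,(.521,-.184),.044,195,250,430,492))
K=B[B[:,2]>.122];print(len(K),K.min(0).round(4),K.max(0).round(4))
E
```

```text
t 13.55 grip at [0.5291 0.1101 0.2212] tilt [ 1.e-04 -8.e-04 -1.e+00] w 0.6 gf 0.0 F [-0.1  0.  -0.2]
0.529,0.1115,0.1235 -> [0.0007 0.0013 0.0977]
(299, array([ 0.5318, -0.0373,  0.0472]), 'z', np.float64(0.1002), 'box', array([ 0.485, -0.084,  0.097]), array([0.58 , 0.003, 0.105]))
(1166, array([ 0.521 , -0.1827,  0.0432]), 'z', np.float64(0.0984), 'box', array([ 0.478, -0.226,  0.095]), array([ 0.563, -0.139,  0.105]))
125 [ 0.5088 -0.1952  0.1223] [ 0.5335 -0.1705  0.1337]
```

Medium lid is home (disc top 98 mm, 1.3 mm off centre). Next, the large lid.

In the tool's units: 0.098 m / 0.8 = 0.1225, 0.095 m / 0.8 = 0.1188.

Request:
drive_effector:
  offsets:
    - [[0.0013, 0.0013, 0.05, 0, 0.6], [0.0013, 0.0013, 0.0875, 0, 0.6], [0.0013, 0.0013, 0.11, 0, 0.6], [0.0013, 0.0013, 0.1188, 0, 0.6], [0.0013, 0.0013, 0.1225, 0, 0.6], [0.0013, 0.0013, 0.1225, 0, 0.6], [0.0013, 0.0013, 0.1225, 0, 0], [0.0013, 0.0013, 0.1225, 0, 0], [0.0013, 0.0013, 0.1225, 0, 0], [0.0013, 0.0013, 0.1225, 0, 0], [0.0013, 0.0013, 0.1225, 0, 0], [0.0013, 0.0013, 0.1225, 0, 0], [0.0013, 0.0013, 0.1225, 0, 0]]
  grip_n: 40

```text
time: 14.9
position: [0.5285, 0.1128, 0.2871]
tool_rot: [0.622, 3.079, -0.0]
ft_force: [-1.1, -1.6, 4.1]
grip_width: 0.286
grip_force: 40.0
```

```bash
python3 go.py 0.5318,-0.037,0.165
```

```text
t 14.9 grip at [0.5286 0.1128 0.1236] tilt [ 4.e-04 -2.e-04 -1.e+00] w 0.286 gf 40.0 F [-1.1 -1.6  4.1]
0.5318,-0.037,0.165 -> [-0.0612 -0.1368 -0.0414]
```

In the tool's units: -0.137 m / 0.8 = -0.1713, -0.08 m / 0.8 = -0.1.

Request:
drive_effector:
  offsets:
    - [[0, 0, -0.0188, 0, 0], [0, 0, -0.05, 0, 0], [0, 0, -0.0875, 0, 0], [-0.0125, -0.025, -0.1, 0, 0], [-0.035, -0.075, -0.1, 0, 0], [-0.0563, -0.125, -0.1, 0, 0], [-0.0763, -0.1713, -0.0875, 0, 0], [-0.0763, -0.1713, -0.0625, 0, 0], [-0.0763, -0.1713, -0.05, 0, 0], [-0.0763, -0.1713, -0.05, 0, 0], [-0.0763, -0.1713, -0.05, 0, 0]]
  grip_n: 40

```text
time: 16.0
position: [0.5316, -0.0353, 0.3267]
tool_rot: [-0.618, -3.08, -0.0]
ft_force: [0.7, 0.1, -0.1]
grip_width: 0.29
grip_force: 40.0
```

```bash
python3 go.py 0.5318,-0.037,0.1335
python3 - <<'E'
from h import *
p,d=shot("top","top5")
print(rim(d,.078,(.529,.1115),.032,190,245,295,355))
E
```

```text
t 16.0 grip at [ 0.5316 -0.0352  0.1632] tilt [-3.e-04  4.e-04 -1.e+00] w 0.29 gf 40.0 F [ 0.7  0.1 -0.1]
0.5318,-0.037,0.1335 -> [-0.0009 -0.0015  0.0297]
(218, array([0.5278, 0.1126, 0.0313]), 'z', np.float64(0.0759), 'box', array([0.497, 0.081, 0.073]), array([0.559, 0.143, 0.082]))
```

In the tool's units: 0.03 m / 0.8 = 0.0375, 0.029 m / 0.8 = 0.0363.

Request:
drive_effector:
  offsets:
    - [[-0.001, -0.0013, 0.0075, 0, 0], [-0.001, -0.0013, 0.015, 0, 0], [-0.001, -0.0013, 0.0225, 0, 0], [-0.001, -0.0013, 0.0288, 0, 0], [-0.001, -0.0013, 0.0338, 0, 0], [-0.001, -0.0013, 0.0363, 0, 0], [-0.001, -0.0013, 0.0375, 0, 0], [-0.001, -0.0013, 0.0375, 0, 0]]
  grip_n: 40

```text
time: 16.85
position: [0.5317, -0.0382, 0.2971]
tool_rot: [-0.622, -3.079, -0.0]
ft_force: [-2.6, 0.2, 2.3]
grip_width: 0.285
grip_force: 40.0
```

```bash
python3 go.py
```

```text
t 16.85 grip at [ 0.5317 -0.0382  0.1336] tilt [-2.e-04  1.e-04 -1.e+00] w 0.285 gf 40.0 F [-2.6  0.2  2.3]
```

In the tool's units: 0.371 m / 0.8 = 0.4638, 0.179 m / 0.8 = 0.2238.

Request:
drive_effector:
  offsets:
    - [[0, 0, 0, 0, 0.6], [0, 0, 0, 0, 0.6], [0, 0, 0, 0, 0.6], [0, 0, 0, 0, 0.6], [0, 0, -0.025, 0, 0.6], [0, 0, -0.075, 0, 0.6], [0, 0, -0.125, 0, 0.6], [0.2238, 0.4638, -0.125, 0, 0.6], [0.2238, 0.4638, -0.125, 0, 0.6], [0.2238, 0.4638, -0.125, 0, 0.6], [0.2238, 0.4638, -0.125, 0, 0.6], [0.2238, 0.4638, -0.125, 0, 0.6], [0.2238, 0.4638, -0.125, 0, 0.6], [0.2238, 0.4638, -0.125, 0, 0.6], [0.2238, 0.4638, -0.125, 0, 0.6], [0.2238, 0.4638, -0.125, 0, 0.6], [0.2238, 0.4638, -0.125, 0, 0.6], [0.2238, 0.4638, -0.125, 0, 0.6]]
  grip_n: 40

```text
time: 18.65
position: [0.5116, 0.3718, 0.3965]
tool_rot: [0.625, 3.078, -0.003]
ft_force: [1.0, -1.1, 0.3]
grip_width: 0.601
grip_force: 0.0
```

```bash
python3 go.py 0.5108,0.3733,0.069
python3 - <<'E'
from h import *
p,d=shot("top","top6")
print(rim(d,.112,(.5318,-.037),.052,180,255,350,430))
print(rim(d,.078,(.529,.1115),.032,190,245,295,355))
E
```

```text
t 18.65 grip at [0.5116 0.3715 0.233 ] tilt [ 3.0e-04 -1.7e-03 -1.0e+00] w 0.601 gf 0.0 F [ 1.  -1.1  0.3]
0.5108,0.3733,0.069 -> [0.0016 0.0016 0.164 ]
(1703, array([ 0.533 , -0.0364,  0.0512]), 'z', np.float64(0.1104), 'box', array([ 0.483, -0.087,  0.107]), array([0.585, 0.014, 0.117]))
(229, array([0.5278, 0.1125, 0.0314]), 'z', np.float64(0.076), 'box', array([0.497, 0.081, 0.073]), array([0.559, 0.143, 0.081]))
```

Large lid is seated too. Now the small lid from the board.

In the tool's units: 0.164 m / 0.8 = 0.205, 0.16 m / 0.8 = 0.2.

Request:
drive_effector:
  offsets:
    - [[0.0013, 0.0013, 0.05, 0, 0.6], [0.0013, 0.0013, 0.1, 0, 0.6], [0.0013, 0.0013, 0.15, 0, 0.6], [0.0013, 0.0013, 0.1875, 0, 0.6], [0.0013, 0.0013, 0.2, 0, 0.6], [0.0013, 0.0013, 0.205, 0, 0.6], [0.0013, 0.0013, 0.205, 0, 0.6], [0.0013, 0.0013, 0.205, 0, 0], [0.0013, 0.0013, 0.205, 0, 0], [0.0013, 0.0013, 0.205, 0, 0], [0.0013, 0.0013, 0.205, 0, 0], [0.0013, 0.0013, 0.205, 0, 0], [0.0013, 0.0013, 0.205, 0, 0], [0.0013, 0.0013, 0.205, 0, 0]]
  grip_n: 40

```text
time: 20.1
position: [0.5105, 0.3747, 0.2332]
tool_rot: [0.622, 3.079, 0.001]
ft_force: [-0.4, 0.5, 3.3]
grip_width: 0.288
grip_force: 39.6
```

```bash
python3 go.py 0.5278,0.1125,0.22
```

```text
t 20.1 grip at [0.5106 0.3747 0.0697] tilt [ 5.e-04  3.e-04 -1.e+00] w 0.288 gf 39.6 F [-0.4  0.5  3.3]
0.5278,0.1125,0.22 -> [-0.1177 -0.2349 -0.1504]
```

In the tool's units: -0.235 m / 0.8 = -0.2938, -0.11 m / 0.8 = -0.1375.

Request:
drive_effector:
  offsets:
    - [[0, 0, -0.025, 0, 0], [0, 0, -0.075, 0, 0], [0, 0, -0.125, 0, 0], [0, 0, -0.1875, 0, 0], [-0.025, -0.05, -0.1875, 0, 0], [-0.05, -0.1, -0.1875, 0, 0], [-0.075, -0.15, -0.1875, 0, 0], [-0.1, -0.2, -0.1875, 0, 0], [-0.125, -0.25, -0.1875, 0, 0], [-0.1475, -0.2938, -0.175, 0, 0], [-0.1475, -0.2938, -0.1375, 0, 0], [-0.1475, -0.2938, -0.0938, 0, 0], [-0.1475, -0.2938, -0.0875, 0, 0], [-0.1475, -0.2938, -0.0875, 0, 0], [-0.1475, -0.2938, -0.0875, 0, 0]]
  grip_n: 40

```text
time: 21.6
position: [0.5285, 0.1127, 0.3042]
tool_rot: [0.621, 3.078, 0.002]
ft_force: [-0.1, 1.1, -0.6]
grip_width: 0.291
grip_force: 39.6
```

```bash
python3 go.py 0.5278,0.1125,0.11
```

```text
t 21.6 grip at [0.5288 0.1128 0.1407] tilt [ 2.1e-03  6.0e-04 -1.0e+00] w 0.291 gf 39.6 F [-0.1  1.1 -0.6]
0.5278,0.1125,0.11 -> [ 0.0009 -0.0007  0.0307]
```

In the tool's units: 0.0305 m / 0.8 = 0.0381, 0.03 m / 0.8 = 0.0375.

Request:
drive_effector:
  offsets:
    - [[0.0011, -0.0006, 0.0075, 0, 0], [0.0011, -0.0006, 0.015, 0, 0], [0.0011, -0.0006, 0.0225, 0, 0], [0.0011, -0.0006, 0.0288, 0, 0], [0.0011, -0.0006, 0.0338, 0, 0], [0.0011, -0.0006, 0.0375, 0, 0], [0.0011, -0.0006, 0.0381, 0, 0], [0.0011, -0.0006, 0.0381, 0, 0]]
  grip_n: 40

```text
time: 22.4
position: [0.5273, 0.1125, 0.2738]
tool_rot: [0.622, 3.078, 0.003]
ft_force: [-2.2, 0.4, 7.7]
grip_width: 0.285
grip_force: 39.6
```

```bash
python3 go.py
```

```text
t 22.4 grip at [0.5276 0.1127 0.1103] tilt [ 0.0016  0.0013 -1.    ] w 0.285 gf 39.6 F [-2.2  0.4  7.7]
```

In the tool's units: 0.235 m / 0.8 = 0.2938, -0.13 m / 0.8 = -0.1625.

Request:
drive_effector:
  offsets:
    - [[0, 0, 0, 0, 0.6], [0, 0, 0, 0, 0.6], [0, 0, 0, 0, 0.6], [0, 0, 0, 0, 0.6], [0, 0, -0.025, 0, 0.6], [0, 0, -0.075, 0, 0.6], [0, 0, -0.125, 0, 0.6], [0, 0, -0.1625, 0, 0.6], [0.1475, 0.2938, -0.1625, 0, 0.6], [0.1475, 0.2938, -0.1625, 0, 0.6], [0.1475, 0.2938, -0.1625, 0, 0.6], [0.1475, 0.2938, -0.1625, 0, 0.6], [0.1475, 0.2938, -0.1625, 0, 0.6], [0.1475, 0.2938, -0.1625, 0, 0.6], [0.1475, 0.2938, -0.1625, 0, 0.6], [0.1475, 0.2938, -0.1625, 0, 0.6], [0.1475, 0.2938, -0.1625, 0, 0.6]]
  grip_n: 40

```text
time: 24.1
position: [0.5105, 0.3719, 0.4024]
tool_rot: [0.628, 3.077, -0.002]
ft_force: [0.2, -0.1, -0.4]
grip_width: 0.597
grip_force: 0.0
```

```bash
python3 - <<'E'
from h import *
p,d=shot("top","top7");p2,_=shot("side","side7")
W=cloud("top",d)
for z,c,r,w in [(.112,(.5318,-.037),.052,(180,255,350,430)),(.1,(.521,-.184),.044,(195,250,430,492)),(.088,(.528,.1125),.036,(190,245,290,360))]:
    print(rim(d,z,c,r,*w))
    B=W.reshape(-1,3);K=B[(np.hypot(B[:,0]-c[0],B[:,1]-c[1])<r-.003)&(np.hypot(B[:,0]-c[0],B[:,1]-c[1])>.02)&(abs(B[:,2]-z)<.006)]
    n=np.linalg.lstsq(np.c_[K[:,:2],np.ones(len(K))],K[:,2],rcond=None)[0];print(" slope",n[:2].round(3))
a=cv2.resize(p[150:270,140:500],(780,260));b=cv2.copyMakeBorder(cv2.resize(p2[110:260,240:420],(400,333)),0,0,0,380,cv2.BORDER_CONSTANT)
cv2.imwrite("pics/c7.png",np.vstack([a,b])[:,:,::-1])
E
```

```text
(1733, array([ 0.5328, -0.0361,  0.0514]), 'z', np.float64(0.1105), 'box', array([ 0.482, -0.087,  0.107]), array([0.585, 0.014, 0.117]))
 slope [-0.  0.]
(1144, array([ 0.5209, -0.1829,  0.0433]), 'z', np.float64(0.0983), 'box', array([ 0.478, -0.226,  0.095]), array([ 0.563, -0.139,  0.105]))
 slope [-0.     0.005]
(700, array([0.5284, 0.1138, 0.0351]), 'z', np.float64(0.0862), 'box', array([0.494, 0.079, 0.083]), array([0.564, 0.149, 0.093]))
 slope [0.001 0.003]
```

View pics/c7.png

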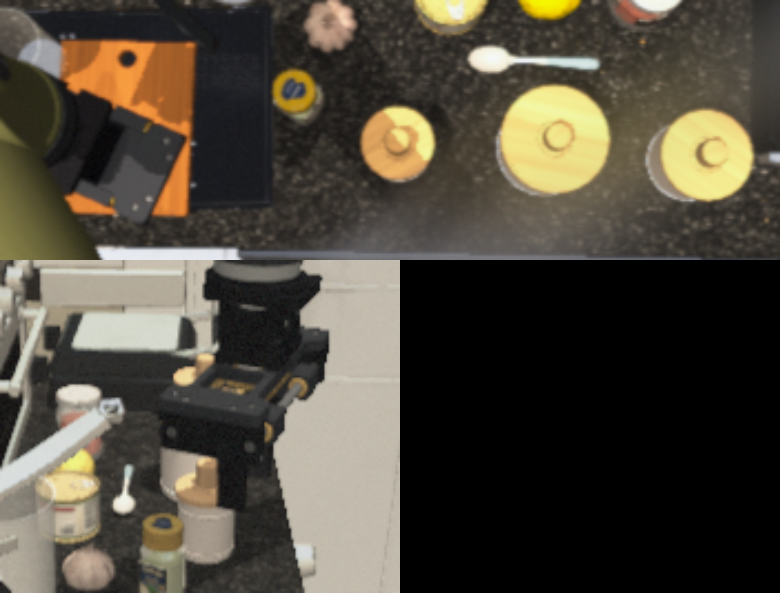

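All three lids sit level on their own canisters, at heights of 110, 98 and 86 mm. The jar and spoon are unmoved and the gripper is clear over the board.

```bash
python3 -c "
from bench import ctrl
print(ctrl.close_job())"
```

```text
the job is handed in; nothing more can be done
None
```

All three lids are home on their own canisters: fully seated, level and within about 2 mm of centre by the camera; the jar and spoon look untouched, and the job was handed in at about 24 s (no verdict shown).

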